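Lock the moisture-absorber cartridge back in the shoe-bench box and latch the lid

TASK

The dried-out moisture-absorber cartridge has to go back in the brown wooden box on the shoe bench: press the lid down at its free edge so that the touch latch lets go and it springs open, stand the cartridge in the round socket in the well, push it down and give it a quarter turn clockwise until it locks. Then swing the lid shut and press it until the latch catches, and check that it stays flush (one press catches it, the next lets it go). Leave everything else on the bench where it is.

Things in the scene. Friction and masses are not known exactly. Their poses are not given: they have to be found in the camera images.
- well: Brown-stained oak box fixed on the bench, 260 (x) x 200 (y) x 105 mm high, walls and floor 12 mm. Origin: centre of its underside, z up. The lid's hinge runs along its +y rim, the free edge is at -y. In the well: the socket in the -x half, a shoe brush in the +x half (stays; top 67 mm above the bench), and a black latch housing at the middle of the -y wall, 44 x 36 mm, 52 to 86 mm above the bench.
- lid (a joint): Lid angle, rad: 0 shut, top flush with the rim; 1.8 open to its stop, leaning back past upright. A damped spring always pushes it open: let go it swings up by itself in about 3 s; pushing it shut takes 2 to 5 N near the free edge. Pale oak, 232 mm along the hinge, 172 mm from hinge to free edge, 12 mm thick, lying inside the rim. Open, its edge is 275 mm above the bench.
- lid_press (a point): Brass press plate (60 x 12 mm) on the lid's top face at the middle of the free edge, 162 mm from the hinge from which -y points; z is out of the face. Push-push latch: press the shut lid here 6 mm down (2 to 4 N, then a hard stop, -0.04 rad) and let it rise: it opens. Bring the open lid down to that stop and let it rise: it is caught at 0. A shallow press may do nothing. If not caught, let it rise 20 mm before the next press.
- lid_hinge (a point): Middle of the hinge line, at rim height, 105 mm above the bench. The line runs along its x; its axes turn with the lid (lid shut: those of the box).
- socket: Dark round bayonet socket on the well floor, 100 mm across, 17 mm high. Origin: on its axis at the well floor, z up. Its lips leave an opening 77 mm across with two lug gaps centred on its +x and -x (green marks), each 52 degrees wide and reaching out to 92 mm across. Under the lips the lugs go 84 degrees clockwise seen from above to a stop, and there rise 3 mm into a recess (orange marks): locked.
- socket_top (a point): On the socket's axis at the top of its ring, 17 mm above its origin. A sprung plate inside pushes up: left loose the cartridge stands with its centre about 24 mm above this point; to turn, hold it down with its centre 16 mm or less above it (bottoms at 15.3 mm; 7 to 12 N less its weight); locked its centre is 20 mm above it. Part-turned, the lips hold it down if it is let go.
- cartridge_centre (a point): Moisture cartridge, loose, upright; its centre, 32 mm above its underside; z up, x along its bar. White drum 72 mm across, 36 mm high; two green lugs at the foot in line with the bar (+x, -x), 87 mm over both, 30 degrees wide, 3 to 8 mm above the underside. Blue grip bar on top: 60 long (x), 14 thick (y), 28 mm high, from 4 to 32 mm above the centre. Half a turn changes nothing. 0.2 to 0.3 kg.
- key_dish_centre (a point): White ceramic key dish, 116 mm across, 24 mm high, holding a carabiner and a key; the point is 12 mm above its underside. Not to be moved.
- polish_tin_centre (a point): Closed round tin of polish, 85 mm across, 26 mm high, dark with a red lid disc; the point is its centre. Not to be moved.
- shoehorn: Long red plastic shoehorn lying flat along its x, about 410 mm long, 45 mm wide, 12 mm high; origin under its shaft. Not to be moved.
- shoe_tree0: Cedar shoe tree lying along its x, 250 mm long, 75 mm wide, 56 mm high; origin under its middle. Not to be moved.
- shoe_tree1: The other cedar shoe tree, the same. Not to be moved.
There are look-alikes about, which are no part of the job. What is shaped like the part that bears cartridge_centre but pink or yellow is not meant.

How it is judged:
By the outcome, as a careful person would: the job done as asked, in the order asked, and still so for the second after the job is handed in, with the robot touching nothing.
It also fails if it takes over 67 s, if anything falls off the work surface, if the arm or the gripper's body presses on something with over 40 N, if the wrist force passes 120 N, or if a joint passes its speed limit or range.

ROBOT

A 6-joint arm with a two-finger parallel gripper is mounted at the origin on the work surface. World frame = base frame: x ahead of the robot, y to its left, z up, the work surface at z = 0. Lengths are in m, angles in rad, forces in N, time in s.
With the tool pointing down it reaches from about 0.4 to 0.925 m from the base axis. Payload 3.4 kg.
Tool frame: the origin (TCP) lies midway between the tips of the shut fingers; the grasp point (between the pads) lies 19 mm behind it; z points along the fingers, y is the direction in which the jaws open and shut (so a half turn about z gives the same grasp; the last joint's range is limited). The gripper opens to 85 mm and grips with 20 to 120 N. Pads are 22 mm wide; open, the fingers measure 114 mm over their backs; the gripper's body (76 mm by 85 mm) begins 54 mm behind the grasp point. The pads swing forward as they close: fully open they stand 13 mm farther back than shut.
Start: joints at [1.161, 0.307, 1.506, -0, 1.328, -0.073], TCP at [0.19, 0.543, 0.231] pointing down, gripper open.
Joint ranges: [-3.12, 3.12], [-1.05, 2.28], [0.14, 2.33], [-1.42, 4.57], [0.1, 2.73], [-2.68, 2.68]. Speed limits (rad/s): [2.57, 2.57, 3.14, 3.14, 3.14, 3.14].

INTERFACE

Orientations are given as a unit quaternion [x, y, z, w].
In Python, from workcell import read_state, grab_frame, close_job gives the robot as it stands.
- The arm moves only by the tool apply_moves, never from a script. Its argument "steps" is a list of rows, each a list of 6 numbers: the shift along the tool's x, y, z in mm, then the turn, a rotation vector about the tool's x, y, z in rad. A call has 1 to 10 rows; each row is the pose to reach, as a shift and turn from the pose measured when the call began, along the tool's axes at that moment; what a row does not reach only later rows make up. A row lasts 1/8 s, in which the tool goes at most 62.5 mm and 10.7 degrees, less where a joint would pass 70% of its speed; a pose out of reach is approached as far as the arm can. A call with a gripper value outside its range is refused whole. "jaw" is the finger opening in mm, from 0 to 85.4, set as the call begins (left out, the last holds). The fingers move at their own pace and stop on an object; "newtons" is the grip in N (left out, the last holds). Time passes only in rows, so rows that repeat a pose let the fingers close. It gives the time, the measured TCP pose, the force and the opening at its end, in the units of the state.
- read_state(): the state, without advancing time (a new reading comes with each control period).
- grab_frame(name): name is "scene" or "top" or "wrist"; returns a dict with "color" (400x640x3 uint8, red, green, blue), "K" (3x3 intrinsics, pixels), "rvec" (rotation vector, rad) and "tvec" (3), from world to camera coordinates, as OpenCV has them; the wrist camera has in their place "mount" (4x4, takes a point from camera to tool coordinates, whose origin is the TCP and whose axes are the flange's). Camera axes: x right, y down, z forward; pixel columns grow to the right and rows downward; lengths in m; the calibration is good to about 2 mm. A picture is of the moment at which its call begins: read the wrist's pose just before it. There is no depth.
- close_job(): hands the job in, once; it reports no verdict.
The state is a dict: "time": time; "qpos": joint angles; "dq": joint speeds; "effort": joint torques, N m; "eef_pos": TCP position; "ee_rot": TCP orientation; "ft_force": force on the tool from outside, world axes, zero at the start; "ft_torque": the same for the moment, N m; "opening": opening from 0.0 (shut) to 1.0 (fully open).
Only numpy, scipy, OpenCV 4.12 (cv2) and the standard library are available. Lean on these libraries where they do the work, as an engineer would, in place of code of your own. Each camera call takes 0.05 s, during which the arm holds its last target.

## Working session

There is one attempt and no reset: what is moved stays moved. The work goes in short steps, Python scripts to look and compute and a tool call to move; the robot and the scene stay as the last step left them, time stands still between calls to the robot, and variables do not carry over. Pictures are saved under pics/ and viewed, and the job is handed in when it is done.

Besides the shell and the picture viewer there is one more tool, called as a command line: name --pt "numbers of a row" for each row, then --argument value for the rest. apply_moves: Moves the arm, as the interface text tells. Its arguments: {"type":"object","properties":{"steps":{"type":"array","items":{"type":"array","items":{"type":"number"}}},"jaw":{"type":"number"},"newtons":{"type":"number"}},"required":["steps"]}

```bash
ls; mkdir -p pics
python3 - <<'E'
from workcell import *
import cv2
s=read_state();print(s)
for n in ["scene","top","wrist"]:
    f=grab_frame(n);cv2.imwrite(f"pics/{n}0.png",f["color"][:,:,::-1])
    print(n,f["K"],f.get("rvec"),f.get("tvec"),f.get("mount"))
E
```

```text
pics
{'time': 0.0, 'qpos': array([ 1.16049899e+00,  3.07576500e-01,  1.50769585e+00,  1.86670449e-05,
        1.32840172e+00, -7.35017411e-02]), 'dq': array([-0.00028697, -0.00046103, -0.00062951,  0.00014625,  0.00048122,
        0.00092148]), 'effort': array([-1.85589306e-03, -4.57555854e+01, -2.51922315e+01, -3.07917317e-04,
        1.31726568e-02,  4.69939437e-06]), 'eef_pos': array([0.18975024, 0.54203531, 0.23037057]), 'ee_rot': array([ 1.67605152e-01,  9.85853655e-01, -1.00824014e-03, -2.58094007e-04]), 'ft_force': array([-0.01237   ,  0.29075009, -0.2039827 ]), 'ft_torque': array([-0.02295668, -0.04347536, -0.0654888 ]), 'opening': 0.9998888562499725}
scene [[436.28787071   0.         311.66290726]
 [  0.         436.28787071 196.02692524]
 [  0.           0.           1.        ]] [ 1.92767063  1.86238986 -0.55736892] [-1.70575958e-03 -3.48095112e-01  1.87288715e+00] None
top [[470.55272882   0.         321.55015627]
 [  0.         470.55272882 206.38413754]
 [  0.           0.           1.        ]] [ 2.2149731  -2.18260948  0.06686384] [-0.01850581  0.49120609  1.78180052] None
wrist [[288.25897575   0.         320.91330835]
 [  0.         288.25897575 199.58747051]
 [  0.           0.           1.        ]] None None [[-4.79191402e-04 -9.60797673e-01 -2.77250073e-01  6.98756811e-02]
 [ 9.99999808e-01 -3.51270716e-04 -5.11059282e-04 -7.74261125e-04]
 [ 3.93634737e-04 -2.77250264e-01  9.60797656e-01 -1.42466964e-01]
 [ 0.00000000e+00  0.00000000e+00  0.00000000e+00  1.00000000e+00]]
```

View pics/scene0.png

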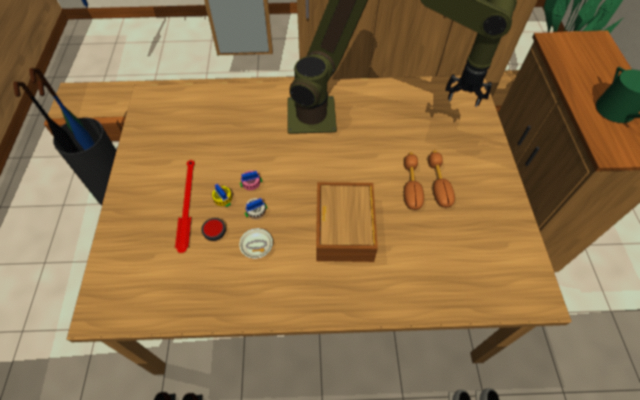

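View pics/top0.png

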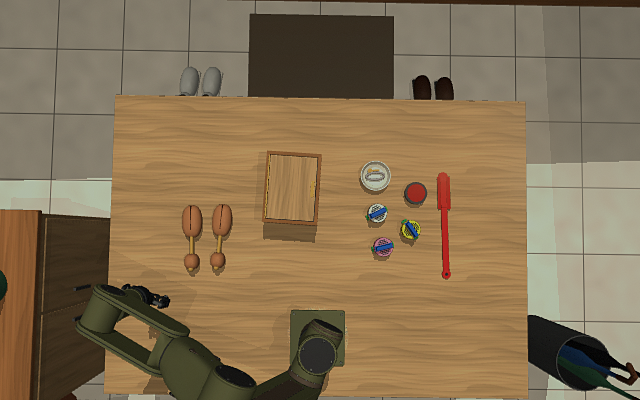

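View pics/wrist0.png

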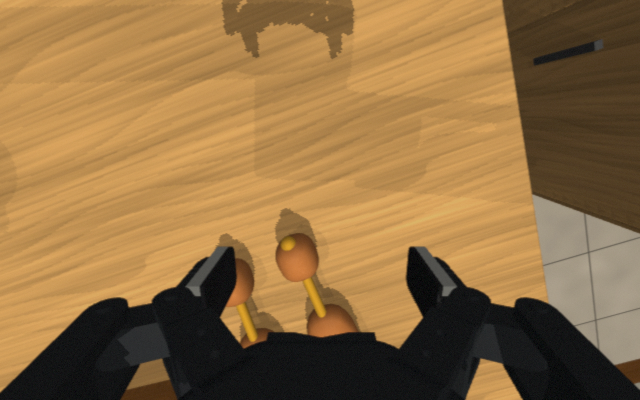

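```bash
cat > h.py <<'E'
import numpy as np, cv2
from workcell import *
from scipy.spatial.transform import Rotation as R
def cam(n):
    f=grab_frame(n)
    if n=="wrist": raise SystemExit
    return f,f["K"],cv2.Rodrigues(np.array(f["rvec"]))[0],np.array(f["tvec"]).ravel()
def wcam():
    s=read_state(); f=grab_frame("wrist")
    T=np.eye(4);T[:3,:3]=R.from_quat(s["ee_rot"]).as_matrix();T[:3,3]=s["eef_pos"]
    C=np.linalg.inv(T@f["mount"])
    return f,f["K"],C[:3,:3],C[:3,3]
def proj(c,P):
    f,K,Rm,t=c
    p=(K@(Rm@np.atleast_2d(P).T+t[:,None]));return (p[:2]/p[2]).T
def back(c,uv,z):
    f,K,Rm,t=c
    uv=np.atleast_2d(uv).astype(float)
    d=Rm.T@np.linalg.inv(K)@np.c_[uv,np.ones(len(uv))].T
    o=-Rm.T@t
    return (o[:,None]+d*((z-o[2])/d[2])).T
E
python3 - <<'E'
from h import *
c=cam("top");im=c[0]["color"][:,:,::-1]
cv2.imwrite("pics/top1.png",cv2.resize(im[140:280,250:470],None,fx=3.6,fy=3.6,interpolation=cv2.INTER_CUBIC))
print("box rim",back(c,[[267,151],[321,154],[317,226],[263,222]],.105))
print("cart",back(c,[377,213],.05),"dish",back(c,[375,177],.02),"pink",back(c,[383,246],.05),back(c,[410,230],.05))
E
```

```text
box rim [[ 0.68531033  0.19076689  0.105     ]
 [ 0.6774485  -0.00577509  0.105     ]
 [ 0.4154342   0.00485409  0.105     ]
 [ 0.42701192  0.19987687  0.105     ]]
cart [[ 0.46782291 -0.21850641  0.05      ]] dish [[ 0.60635911 -0.21351142  0.02      ]] pink [[ 0.3452151  -0.24188794  0.05      ]] [[ 0.40617343 -0.34229441  0.05      ]]
```

View pics/top1.png

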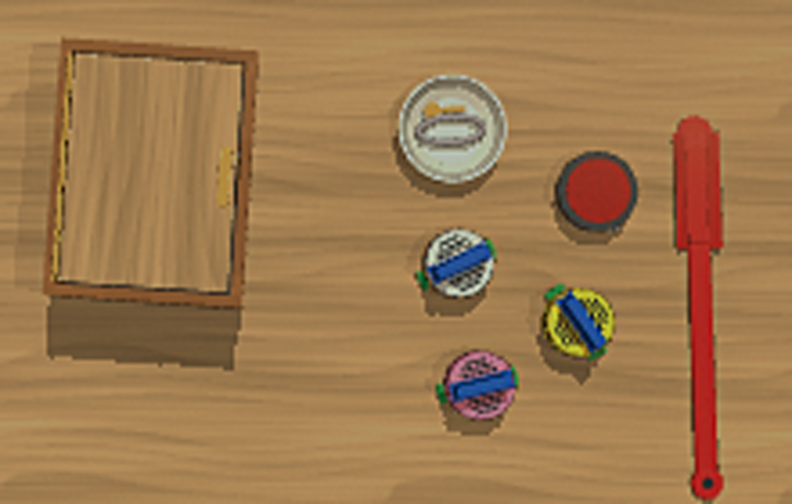

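```bash
cat > fit.py <<'E'
from h import *
from scipy.optimize import least_squares
c=cam("top")
z2p=lambda a:(np.array(a)+0.5)/3.6-0.5+np.array([250,140])
uv=z2p([[62,38],[258,52],[241,306],[45,293]])
loc=np.array([[.13,.1,.105],[.13,-.1,.105],[-.13,-.1,.105],[-.13,.1,.105]])
def T(p,l):
    a=np.array(l,float);co,si=np.cos(p[2]),np.sin(p[2])
    return np.c_[p[0]+co*a[:,0]-si*a[:,1],p[1]+si*a[:,0]+co*a[:,1],a[:,2]]
r=least_squares(lambda p:(proj(c,T(p,loc))-uv).ravel(),[.55,.1,0])
print(r.x,r.fun)
print("plate",T(r.x,[[0,-.074,.105]]),back(c,z2p([226,178]),.105))
print("cart top",back(c,z2p([459,261]),.064), "lugs",back(c,z2p([[423,280],[491,245]]),.006),back(c,z2p([[429,274],[491,247]]),.064))
E
python3 fit.py
```

```text
[ 0.55407518  0.09847577 -0.05050595] [-0.120663   -0.19396656  0.30022941 -0.45907143  0.34582082  0.31817297
 -0.52203317  0.32041445]
plate [[0.55033933 0.02457013 0.105     ]] [[0.54887862 0.02346962 0.105     ]]
cart top [[ 0.47046104 -0.21722877  0.064     ]] lugs [[ 0.45211888 -0.18641937  0.006     ]
 [ 0.4904565  -0.25852529  0.006     ]] [[ 0.45661395 -0.1864361   0.064     ]
 [ 0.48538584 -0.25011113  0.064     ]]
```

```bash
cat >> h.py <<'E'
def go(p,yaw=None,n=None,lift=0):
    """print tool-frame rows to reach world p, tool down, tool-x angle yaw (rad)"""
    s=read_state();M=R.from_quat(s["ee_rot"])
    d=M.inv().apply(np.array(p)-s["eef_pos"])*1000
    rv=np.zeros(3)
    if yaw is not None:
        x=np.array([np.cos(yaw),np.sin(yaw),0]);z=np.array([0,0,-1.]);G=R.from_matrix(np.c_[x,np.cross(z,x),z])
        rv=(M.inv()*G).as_rotvec()
    m=max(np.linalg.norm(d)/58,np.linalg.norm(rv)/.18)
    print("total",d.round(1),rv.round(3),"min rows",round(m,1))
    if n:
        print([[*[float(v) for v in (d*k/n).round(0)],*[float(v) for v in (rv*k/n).round(3)]] for k in range(1,n+1)])
def st():
    s=read_state();x=R.from_quat(s["ee_rot"]).as_matrix()
    print("t",round(s["time"],2),"pos",s["eef_pos"].round(4),"yaw",np.arctan2(x[1,0],x[0,0]).round(4),"z",x[:,2].round(3),"F",s["ft_force"].round(1),"T",s["ft_torque"].round(2),"op",round(s["opening"]*85.4,1),"q",s["qpos"].round(2))
E
python3 -c "
from h import *
go([.55,.022,.16],2.0,10)"
```

```text
total [-511.8 -372.1   71.2] [-0.001  0.     0.805] min rows 11.0
[[-51.0, -37.0, 7.0, -0.0, 0.0, 0.08], [-102.0, -74.0, 14.0, -0.0, 0.0, 0.161], [-154.0, -112.0, 21.0, -0.0, 0.0, 0.241], [-205.0, -149.0, 28.0, -0.0, 0.0, 0.322], [-256.0, -186.0, 36.0, -0.0, 0.0, 0.402], [-307.0, -223.0, 43.0, -0.001, 0.0, 0.483], [-358.0, -260.0, 50.0, -0.001, 0.0, 0.563], [-409.0, -298.0, 57.0, -0.001, 0.0, 0.644], [-461.0, -335.0, 64.0, -0.001, 0.0, 0.724], [-512.0, -372.0, 71.0, -0.001, 0.0, 0.805]]
```

apply_moves --pt "-51 -37 5 0 0 0.08" --pt "-102 -74 10 0 0 0.16" --pt "-154 -112 15 0 0 0.24" --pt "-205 -149 20 0 0 0.32" --pt "-256 -186 25 0 0 0.4" --pt "-307 -223 30 0 0 0.48" --pt "-358 -260 40 0 0 0.56" --pt "-409 -298 50 0 0 0.64" --pt "-461 -335 60 0 0 0.72" --pt "-512 -372 70 0 0 0.8" --jaw 0 --newtons 30

```text
time: 1.5
eef_pos: [0.5443, 0.0302, 0.1629]
ee_rot: [0.54, 0.842, -0.0, 0.0]
ft_force: [0.9, 1.6, 0.8]
opening: -0.0
```

```bash
python3 -c "
from h import *
st();go([.55,.022,.109])
c=wcam();im=c[0]['color'][:,:,::-1].copy()
for p in proj(c,[[.5503,.0246,.105]]): cv2.circle(im,tuple(int(v) for v in p),4,(255,0,255),1)
cv2.imwrite('pics/w1.png',im)"
```

```text
t 1.5 pos [0.5443 0.0302 0.1629] yaw 2.0017 z [ 0.    -0.001 -1.   ] F [0.9 1.6 0.8] T [-0.   -0.04  0.03] op -0.0 q [-0.02  0.33  1.66 -0.    1.15 -0.45]
total [-9.8  1.8 53.9] [0. 0. 0.] min rows 0.9
```

View pics/w1.png

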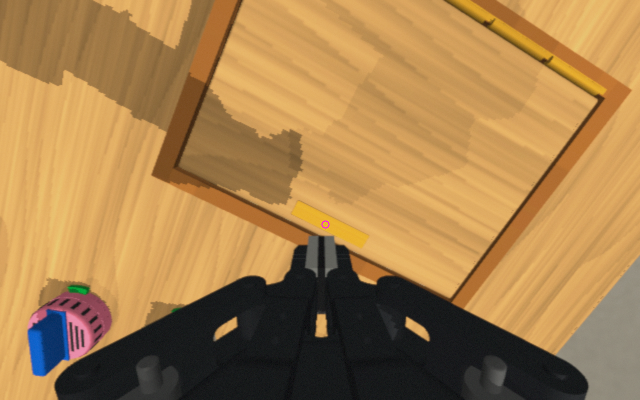

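apply_moves --pt "-10 2 40 0 0 0" --pt "-10 2 54 0 0 0" --pt "-10 2 58 0 0 0" --pt "-10 2 61 0 0 0" --pt "-10 2 64 0 0 0" --pt "-10 2 65 0 0 0"

```text
time: 2.3
eef_pos: [0.5548, 0.0144, 0.1045]
ee_rot: [0.54, 0.841, -0.002, 0.006]
ft_force: [-16.6, -4.4, 53.1]
opening: -0.0
```

apply_moves --pt "0 0 -10 0 0 0" --pt "0 0 -20 0 0 0"

```text
time: 2.55
eef_pos: [0.5545, 0.0158, 0.1262]
ee_rot: [0.54, 0.842, -0.002, 0.006]
ft_force: [0.8, -0.5, 0.5]
opening: 0.001
```

```bash
python3 -c "
from h import *
st();go([.551,.031,.109],2.0)
c=wcam();im=c[0]['color'][:,:,::-1].copy()
cv2.imwrite('pics/w2.png',im)"
```

```text
t 2.55 pos [0.5545 0.0158 0.1262] yaw 2.0009 z [ 0.009 -0.01  -1.   ] F [ 0.8 -0.5  0.5] T [-0.   -0.01 -0.01] op 0.1 q [-0.04  0.38  1.7  -0.01  1.06 -0.47]
total [15.5  3.1 17. ] [0.004 0.012 0.001] min rows 0.4
```

View pics/w2.png

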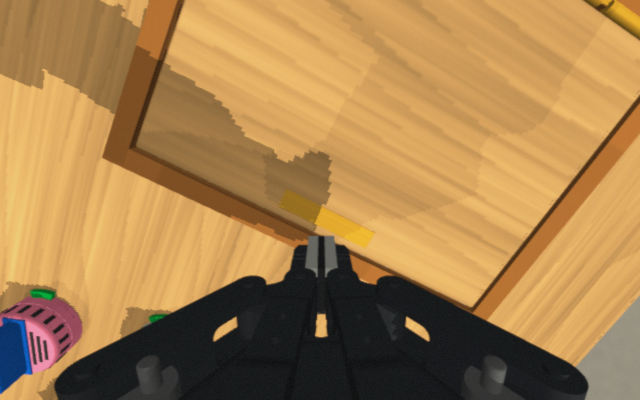

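apply_moves --pt "9 2 0 0 0.01 0" --pt "17 3 5 0 0.012 0" --pt "17 3 13 0 0.012 0" --pt "17 3 17 0 0.012 0" --pt "17 3 20 0 0.012 0" --pt "17 3 23 0 0.012 0"

```text
time: 3.35
eef_pos: [0.551, 0.032, 0.1033]
ee_rot: [0.54, 0.842, 0.002, 0.002]
ft_force: [-1.4, -0.1, 1.7]
opening: 0.005
```

```bash
python3 -c "
from h import *
st()"
```

```text
t 3.35 pos [0.551  0.032  0.1033] yaw 2.0005 z [ 0.004  0.001 -1.   ] F [-1.4 -0.1  1.7] T [0.08 0.23 0.01] op 0.4 q [-0.02  0.4   1.73  0.    1.01 -0.45]
```

apply_moves --pt "0 0 2 0 0 0" --pt "0 0 4 0 0 0" --pt "0 0 5 0 0 0" --pt "0 0 6 0 0 0"

```text
time: 3.85
eef_pos: [0.5512, 0.0321, 0.0987]
ee_rot: [0.54, 0.842, 0.002, 0.002]
ft_force: [-4.8, 1.0, 16.1]
opening: 0.001
```

apply_moves --pt "0 0 -12 0 0 0" --pt "-20 0 -30 0 0 0" --pt "-60 0 -60 0 0 0" --pt "-110 0 -80 0 0 0" --pt "-160 0 -100 0 0 0"

```text
time: 4.47
eef_pos: [0.6181, -0.1149, 0.2002]
ee_rot: [0.54, 0.842, 0.002, 0.003]
ft_force: [1.1, 0.1, -0.3]
opening: 0.003
```

```bash
python3 -c "
from h import *
st()
c=cam('scene');im=c[0]['color'][:,:,::-1].copy()
cv2.imwrite('pics/s2.png',cv2.resize(im[120:300,160:460],None,fx=2.5,fy=2.5))
c=cam('top')
print(back(c,[[377,213]],.05))
go([.40,-.2,.25],2.0)"
```

```text
t 4.47 pos [ 0.6181 -0.1149  0.2002] yaw 2.0011 z [ 0.007  0.001 -1.   ] F [ 1.1  0.1 -0.3] T [-0.01 -0.06 -0.02] op 0.2 q [-0.25  0.4   1.44  0.    1.3  -0.68]
[[ 0.46782291 -0.21850641  0.05      ]]
total [  17.6 -234.8  -50.8] [ 0.011  0.009 -0.003] min rows 4.2
```

View pics/s2.png

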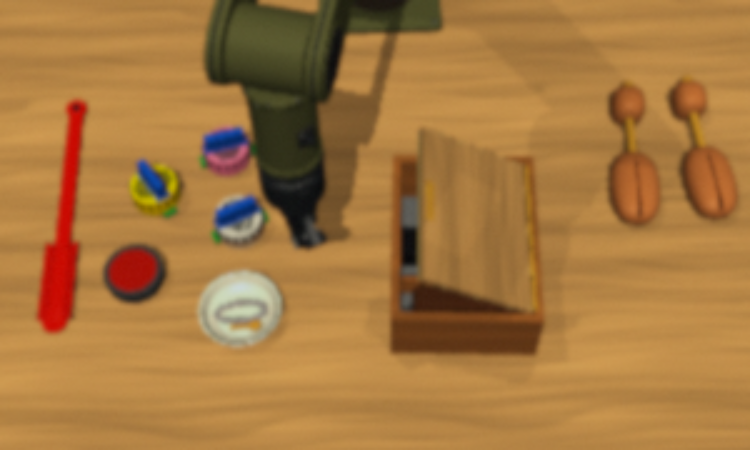

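```bash
python3 -c "
from h import *
go([.488,-.258,.18],2.0)"
```

```text
total [ -71.  -179.5   20.6] [ 0.011  0.009 -0.003] min rows 3.3
```

apply_moves --pt "-18 -45 0 0 0 0" --pt "-36 -90 5 0 0 0" --pt "-54 -135 10 0 0 0" --pt "-71 -180 20 0.01 0.01 0" --pt "-71 -180 20 0.01 0.01 0" --pt "-71 -180 20 0.01 0.01 0" --jaw 50

```text
time: 5.32
eef_pos: [0.4878, -0.2579, 0.1807]
ee_rot: [0.542, 0.84, 0.001, -0.0]
ft_force: [-0.2, -0.1, -0.0]
opening: 0.585
```

```bash
python3 -c "
from h import *
st()
c=wcam();im=c[0]['color'][:,:,::-1].copy()
print(proj(c,[[.4705,-.217,.064]]))
cv2.imwrite('pics/w3.png',im)"
```

```text
t 5.33 pos [ 0.4878 -0.2579  0.1807] yaw 1.9959 z [ 0.001  0.002 -1.   ] F [-0.2 -0.1 -0. ] T [-0.02 -0.01  0.  ] op 49.9 q [-0.56  0.32  1.63  0.    1.2  -0.99]
[[322.19285047 145.94055258]]
```

View pics/w3.png

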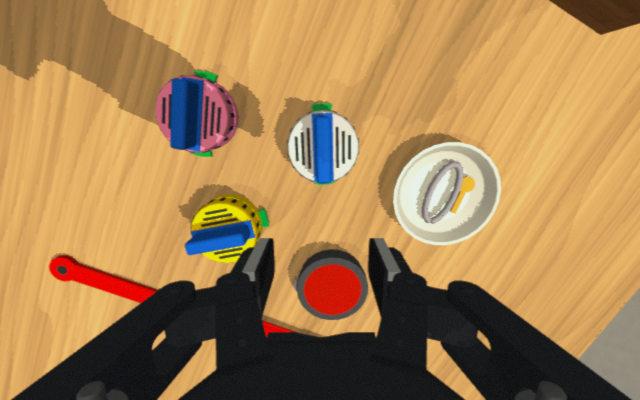

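```bash
python3 -c "
from h import *
c=wcam();im=c[0]['color'].astype(int)
m=(im[:,:,2]>im[:,:,0]+40)&(im[:,:,2]>130)
m[:, :270]=0;m[:,380:]=0
ys,xs=np.nonzero(m);print(xs.min(),xs.max(),ys.min(),ys.max())
r=cv2.minAreaRect(np.c_[xs,ys].astype(np.float32));print(r)
b=cv2.boxPoints(r);w=back(c,b,.064);print(w,w.mean(0))
g=(im[:,:,1]>im[:,:,0]+40)&(im[:,:,1]>im[:,:,2]+40)
g[:, :290]=0;g[:,350:]=0;ys,xs=np.nonzero(g)
for s in (ys<147,ys>=147):
  if s.any(): print('lug',back(c,[[xs[s].mean(),ys[s].mean()]],.008))
"
```

```text
311 332 113 182
((322.2029113769531, 147.49365234375), (69.40361785888672, 20.427528381347656), 88.21009063720703)
[[ 0.45055465 -0.19541569  0.064     ]
 [ 0.4663604  -0.18767146  0.064     ]
 [ 0.49396211 -0.24224754  0.064     ]
 [ 0.47709262 -0.25054157  0.064     ]] [ 0.47199244 -0.21896906  0.064     ]
lug [[ 0.45550166 -0.18511084  0.008     ]]
lug [[ 0.49062973 -0.25895682  0.008     ]]
```

```bash
python3 -c "
from h import *
go([.4715,-.2195,.039],2.02)"
```

```text
total [ 4.150e+01 -1.000e-01  1.419e+02] [ 0.002 -0.001 -0.022] min rows 2.5
```

apply_moves --pt "20 0 20 0 0 -0.022" --pt "41 0 50 0 0 -0.022" --pt "41.5 0 90 0 0 -0.022" --pt "41.5 0 120 0 0 -0.022" --pt "41.5 0 135 0 0 -0.022" --pt "41.5 0 142 0 0 -0.022" --pt "41.5 0 142 0 0 -0.022"

```text
time: 6.3
eef_pos: [0.4721, -0.2194, 0.0391]
ee_rot: [0.532, 0.847, 0.001, 0.001]
ft_force: [0.1, 0.0, -0.2]
opening: 0.584
```

```bash
python3 -c "
from h import *
st()"
```

```text
t 6.3 pos [ 0.4721 -0.2194  0.0391] yaw 2.0201 z [ 0.002  0.001 -1.   ] F [ 0.1  0.  -0.2] T [-0.03  0.03  0.01] op 49.9 q [-0.52  0.46  1.86  0.    0.83 -0.97]
```

apply_moves --pt "0 0 0 0 0 0" --pt "0 0 0 0 0 0" --pt "0 0 0 0 0 0" --pt "0 0 -20 0 0 0" --pt "0 0 -70 0 0 0" --pt "0 0 -125 0 0 0" --pt "0 0 -170 0 0 0" --pt "0 0 -170 0 0 0" --jaw 5 --newtons 60

```text
time: 7.3
eef_pos: [0.4739, -0.2211, 0.213]
ee_rot: [0.532, 0.847, 0.001, 0.005]
ft_force: [-0.9, -0.0, -2.6]
opening: 0.153
```

```bash
python3 -c "
from h import *
st()
for n in ('wrist','top','scene'):
  f=grab_frame(n);cv2.imwrite('pics/g_%s.png'%n,f['color'][:,:,::-1])
f=cv2.imread('pics/g_top.png');cv2.imwrite('pics/g_top.png',cv2.resize(f[120:280,230:430],None,fx=3.5,fy=3.5,interpolation=cv2.INTER_CUBIC))
"
```

```text
t 7.3 pos [ 0.4739 -0.2211  0.213 ] yaw 2.02 z [ 0.01  -0.003 -1.   ] F [-0.9 -0.  -2.6] T [ 0.02  0.01 -0.02] op 13.1 q [-0.52  0.24  1.65  0.    1.24 -0.97]
```

View pics/g_wrist.png

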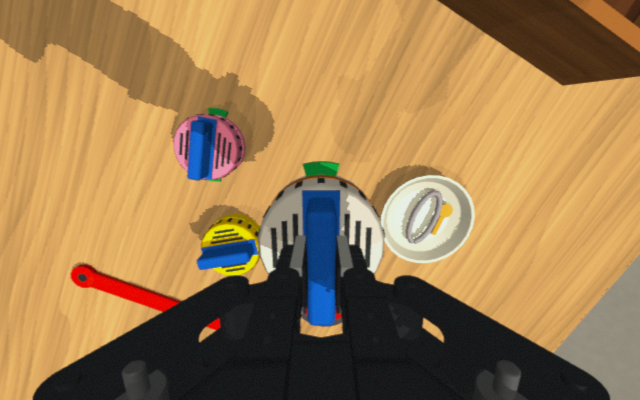

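View pics/g_top.png

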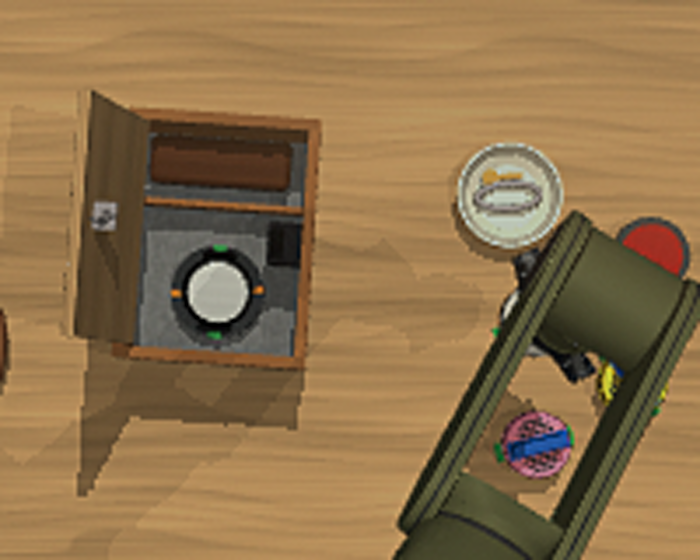

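```bash
cat > m.py <<'E'
from h import *
c=cam("top")
z=lambda a:(np.array(a)+.5)/3.5-.5+np.array([230,120])
im=c[0]["color"].astype(int)
sub=im[180:230,270:315]
for nm,m in (("green",(sub[:,:,1]>sub[:,:,0]+40)&(sub[:,:,1]>sub[:,:,2]+40)),("orange",(sub[:,:,0]>sub[:,:,2]+90)&(sub[:,:,0]>150))):
    ys,xs=np.nonzero(m);n,l,s,ce=cv2.connectedComponentsWithStats(m.astype(np.uint8))
    for k in range(1,n): print(nm,s[k][4],back(c,ce[k]+[270,180],.029))
print("disc",back(c,z([218,292]),.020))
# bar in tool frame
f=grab_frame("wrist");M=f["mount"];K=f["K"];im=f["color"].astype(int)
def tl(uv,zt):
    d=M[:3,:3]@np.linalg.inv(K)@[uv[0],uv[1],1.];o=M[:3,3];return (o+d*(zt-o[2])/d[2])*1000
b=(im[:,:,2]>im[:,:,0]+40)&(im[:,:,2]>100);b[:,:290]=0;b[:,355:]=0
ys,xs=np.nonzero(b);print(xs.min(),xs.max(),ys.min(),ys.max())
for y in (195,215,280,300,315): 
    r=np.nonzero(b[y])[0];print(y,r.min() if len(r) else 0,r.max() if len(r) else 0)
for zt in (-.025,-.028): print("bar ends",tl((322,ys.min()),zt),tl((322,ys.max()),zt))
g=(im[:,:,1]>im[:,:,0]+40)&(im[:,:,1]>im[:,:,2]+40);g[:,:280]=0;g[:,360:]=0
ys,xs=np.nonzero(g);print("lug",xs.min(),xs.max(),ys.min(),ys.max(),"tip",tl((xs.mean(),ys.min()),.031))
E
python3 m.py
```

```text
green 8 [[0.549131   0.09966287 0.029     ]]
green 6 [[0.45503072 0.10428286 0.029     ]]
orange 4 [[0.49911778 0.14787706 0.029     ]]
orange 4 [[0.50426384 0.05729772 0.029     ]]
orange 2 [[0.43682119 0.01656898 0.029     ]]
disc [[0.5019724  0.10147315 0.02      ]]
302 339 190 325
195 302 339
215 303 339
280 308 333
300 308 335
315 308 334
bar ends [ 39.68797277   0.09951995 -25.        ] [-27.81243598   0.13804095 -25.        ]
bar ends [ 40.44642487   0.08661207 -28.        ] [-25.33014466   0.12414931 -28.        ]
lug 304 338 162 175 tip [42.95424938 -0.33968962 31.        ]
```

```bash
cat > ov.py <<'E'
from h import *
import sys
f=grab_frame("wrist");M=np.linalg.inv(f["mount"]);K=f["K"];im=f["color"][:,:,::-1].copy()
ox,oz,tilt=[float(v) for v in sys.argv[1:4]]   # centre in tool mm
def pr(P):
    # P cartridge coords (x along bar, y, z up), mm -> tool: x, -y, -z
    P=np.atleast_2d(P)*[1,-1,-1]; P=R.from_rotvec([0,tilt,0]).apply(P)+[ox,0,oz]
    q=M[:3,:3]@(P.T/1000)+M[:3,3:];q=K@q;return (q[:2]/q[2]).T
def poly(P,col):
    S=3;cv2.polylines(big,[np.round((pr(P)-[220,130])*S*8+S*4).astype(int)],True,col,1,cv2.LINE_AA,3)
big=cv2.resize(im[130:350,220:420],None,fx=3,fy=3,interpolation=cv2.INTER_CUBIC)
t=np.linspace(0,2*np.pi,90)
circ=lambda r,z:np.c_[r*np.cos(t),r*np.sin(t),0*t+z]
poly(circ(36,4),(0,0,255));poly(circ(36,-32),(0,128,255))
poly([[30,7,32],[30,-7,32],[-30,-7,32],[-30,7,32]],(0,255,255))
poly([[30,7,4],[30,-7,4],[30,-7,32],[30,7,32]],(0,255,255))
a=np.radians(np.linspace(-15,15,9))
for z in(-24,-29): poly(np.c_[43.5*np.cos(a),43.5*np.sin(a),0*a+z],(255,0,255))
cv2.imwrite("pics/"+sys.argv[4],big[:600])
E
python3 ov.py 0 7 0 ov1.png
```

```text
(no output)
```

View pics/ov1.png

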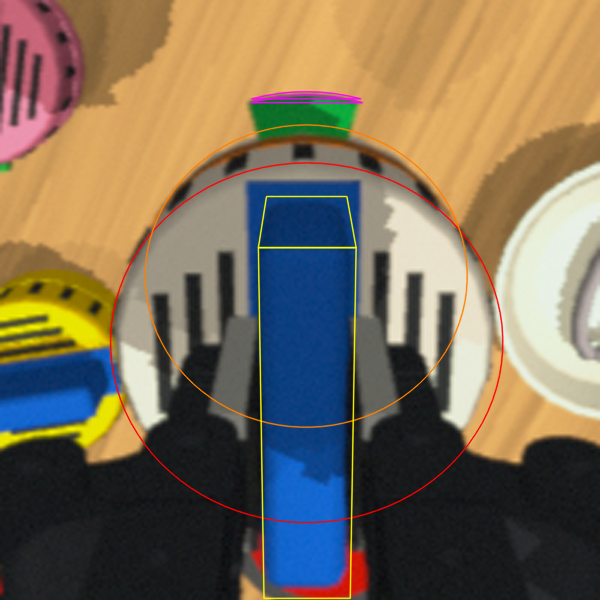

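```bash
python3 ov.py 3 12 0 ov2.png;python3 ov.py 2.5 10 0.05 ov3.png
python3 - <<'E'
import cv2,numpy as np
cv2.imwrite('pics/ov23.png',cv2.resize(np.hstack([cv2.imread('pics/ov2.png'),cv2.imread('pics/ov3.png')]),(800,400)))
E
```

```text
(no output)
```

View pics/ov23.png

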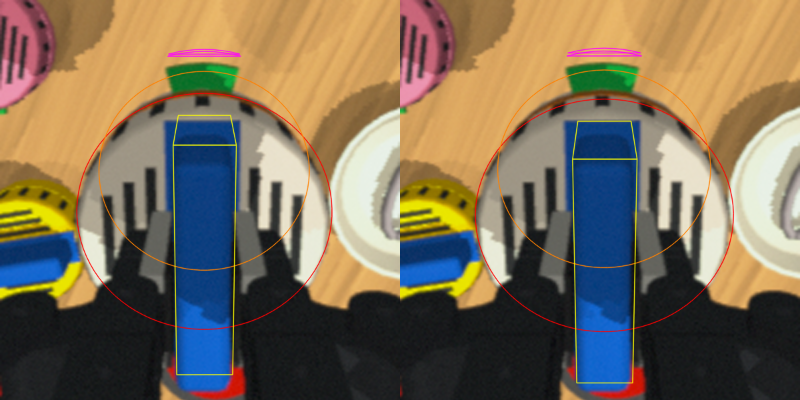

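```bash
python3 ov.py 1.0 8.5 -0.06 ov4.png;python3 ov.py 0.5 9 -0.1 ov5.png
python3 - <<'E'
import cv2,numpy as np
cv2.imwrite('pics/ov45.png',cv2.resize(np.hstack([cv2.imread('pics/ov4.png'),cv2.imread('pics/ov5.png')]),(800,400)))
E
```

```text
(no output)
```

View pics/ov45.png

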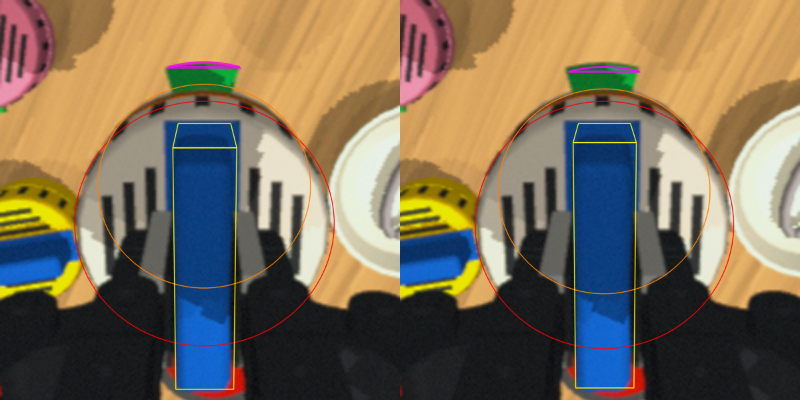

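View pics/g_scene.png

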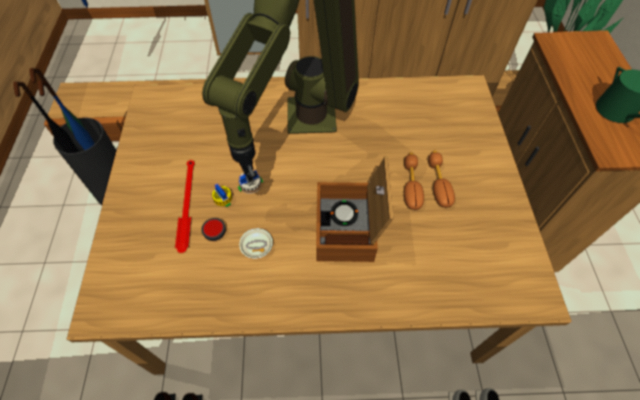

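```bash
sed -e 's/^f=.*/f=grab_frame("wrist");M=np.linalg.inv(f["mount"]);K=f["K"];im=cv2.imread("pics\/w3.png")/' -e 's/-\[220,130\]/-[250,70]/' -e 's/im\[130:350,220:420\]/im[70:220,250:400]/' ov.py > ov_b.py
sed -i 's/P=R.from_rotvec(\[0,tilt,0\])/P=R.from_rotvec([0,0,-0.024])/;s/\[ox,0,oz\]/[ox,float(sys.argv[5]),oz]/' ov_b.py
# tool coords of centre
python3 - <<'E'
import numpy as np
d=np.array([.472-.4878,-.2195+.2579]);y=1.9959
print(d@[np.cos(y),np.sin(y)],d@[np.sin(y),-np.cos(y)])
E
python3 ov_b.py 41.5 148.7 0 ovb.png -0.5
```

```text
0.0414984063186991 0.001443008318810609
```

View pics/ovb.png

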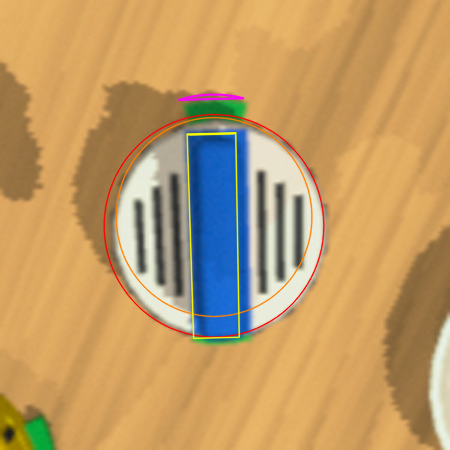

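```bash
python3 -c "
from h import *
go([.5015,.102,.19],3.09,8)"
```

```text
total [276.6 166.6  19.1] [ 0.002 -0.    -1.07 ] min rows 5.9
[[35.0, 21.0, 2.0, 0.0, -0.0, -0.134], [69.0, 42.0, 5.0, 0.001, -0.0, -0.267], [104.0, 62.0, 7.0, 0.001, -0.0, -0.401], [138.0, 83.0, 10.0, 0.001, -0.0, -0.535], [173.0, 104.0, 12.0, 0.001, -0.0, -0.669], [207.0, 125.0, 14.0, 0.002, -0.0, -0.802], [242.0, 146.0, 17.0, 0.002, -0.0, -0.936], [277.0, 167.0, 19.0, 0.002, -0.0, -1.07]]
```

apply_moves --pt "35 21 2 0 0 -0.134" --pt "69 42 5 0 0 -0.267" --pt "104 62 7 0 0 -0.4" --pt "138 83 10 0 0 -0.535" --pt "173 104 12 0 0 -0.669" --pt "207 125 14 0 0 -0.802" --pt "242 146 17 0 0 -0.936" --pt "276.5 166.5 19 0 0 -1.07" --pt "276.5 166.5 19 0 0 -1.07" --pt "276.5 166.5 19 0 0 -1.07"

```text
time: 9.1
eef_pos: [0.5013, 0.1016, 0.1899]
ee_rot: [0.026, 1.0, 0.001, 0.0]
ft_force: [-0.6, -0.9, -2.6]
opening: 0.153
```

```bash
python3 -c "
from h import *
st()
c=wcam();im=c[0]['color'][:,:,::-1].copy()
for p in proj(c,[[.502,.102,.029],[.502-.046,.102+.0023,.029]]): cv2.circle(im,tuple(int(v) for v in p),3,(255,0,255),1)
cv2.imwrite('pics/w5.png',im)
f=grab_frame('scene');cv2.imwrite('pics/s5.png',cv2.resize(f['color'][120:280,240:440,::-1],None,fx=3.5,fy=3.5,interpolation=cv2.INTER_CUBIC))"
```

```text
t 9.1 pos [0.5013 0.1016 0.1899] yaw 3.0901 z [ 0.     0.001 -1.   ] F [-0.6 -0.9 -2.6] T [-0.02 -0.02  0.04] op 13.1 q [ 0.12  0.26  1.7   0.    1.19 -1.4 ]
```

View pics/w5.png

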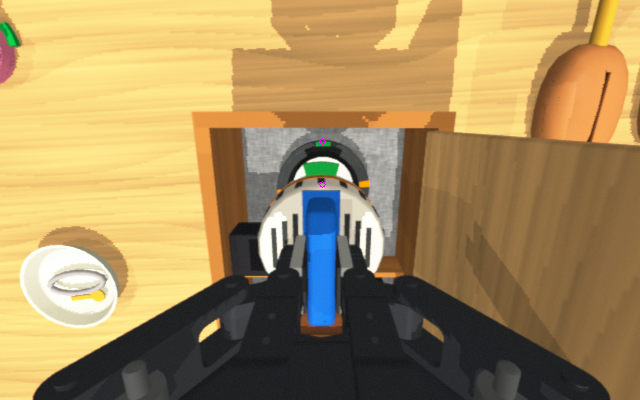

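View pics/s5.png

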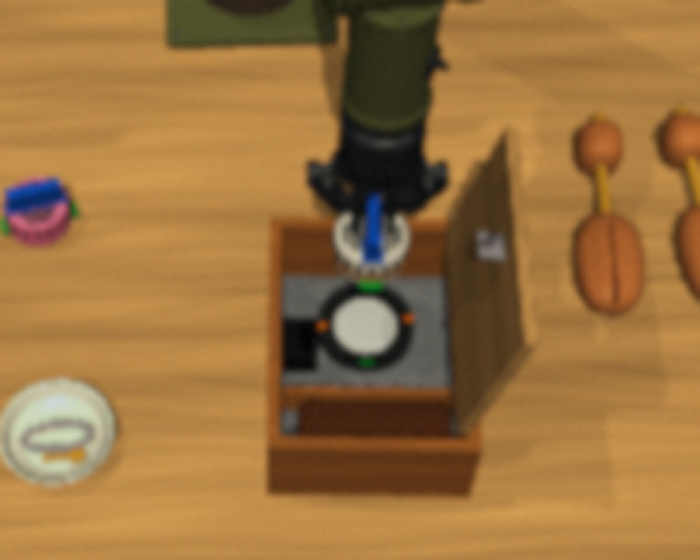

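```bash
python3 -c "
from h import *
c=cam('scene');z=lambda a:(np.array(a)+.5)/3.5-.5+np.array([240,120])
print('scene',back(c,z([[321,327],[408,318],[371,287],[366,362]]),.029))
c=wcam();im=c[0]['color'].astype(int)
g=(im[:,:,1]>im[:,:,0]+40)&(im[:,:,1]>im[:,:,2]+40)
n,l,s,ce=cv2.connectedComponentsWithStats(g.astype(np.uint8))
for k in range(1,n):
  if s[k][4]>15: print(s[k],ce[k],back(c,ce[k],.029))
print(back(c,[[365,184]],.029), proj(c,[[.4553,.1043,.029],[.502,.102,.029]]))
go([.5015,.102,.068],3.09)
"
```

```text
scene [[0.50874201 0.05663039 0.029     ]
 [0.50126082 0.14706369 0.029     ]
 [0.46209708 0.11168742 0.029     ]
 [0.55162466 0.09993529 0.029     ]]
[  0  22  20  25 259] [ 9.47490347 34.67181467] [[ 0.34203453 -0.18433989  0.029     ]]
[316 141  16   6  84] [323.3452381  143.29761905] [[0.45828718 0.10493692 0.029     ]]
[302 162  37  15 442] [320.45022624 168.34615385] [[0.48431482 0.10052016 0.029     ]]
[[0.503929   0.14760943 0.029     ]] [[322.58234278 140.40497359]
 [322.70453362 184.47934918]]
total [1.000e-01 1.000e+00 1.221e+02] [ 0.002  0.001 -0.002] min rows 2.1
```

apply_moves --pt "-2 1 40 0 0 0" --pt "-2 1 80 0 0 0" --pt "-2 1 105 0 0 0" --pt "-2 1 116 0 0 0" --pt "-2 1 116 0 0 0"

```text
time: 9.93
eef_pos: [0.5035, 0.1014, 0.0739]
ee_rot: [0.027, 1.0, 0.001, -0.0]
ft_force: [0.1, -0.5, -1.5]
opening: 0.155
```

```bash
python3 -c "
from h import *
st()
c=wcam();im=c[0]['color'][:,:,::-1].copy()
cv2.imwrite('pics/w6.png',cv2.resize(im[100:300,200:440],None,fx=3,fy=3,interpolation=cv2.INTER_CUBIC))"
```

```text
t 9.93 pos [0.5035 0.1014 0.0739] yaw 3.0873 z [-0.     0.002 -1.   ] F [ 0.1 -0.5 -1.5] T [-0.04  0.07 -0.02] op 13.2 q [ 0.12  0.4   1.84  0.    0.91 -1.4 ]
```

View pics/w6.png

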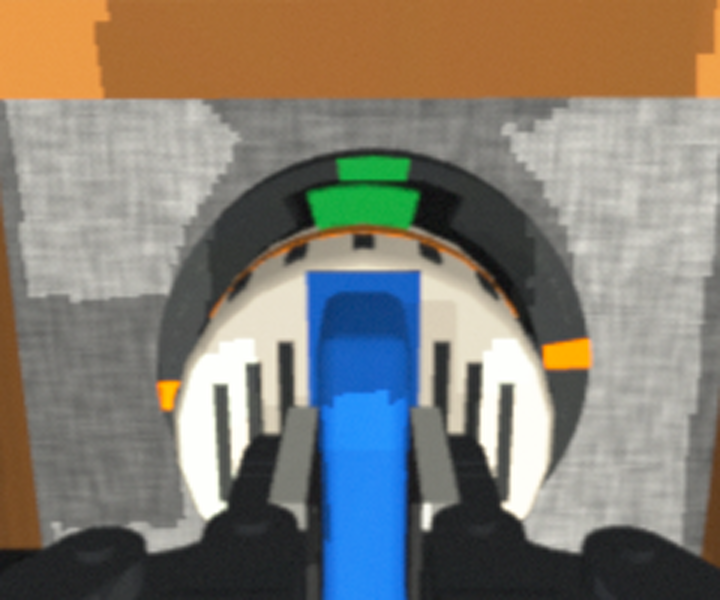

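```bash
python3 -c "
from h import *
c=wcam();s=read_state();M=R.from_quat(s['ee_rot'])
P=np.array([[169,382],[160,382],[180,382],[160,408],[167,410],[592,340],[592,366],[542,345],[542,370],[337,158],[410,158],[342,180],[406,180],[158,375],[592,370],[375,150],[218,215],[530,200]])
uv=(P+.5)/3-.5+[200,100]
w=back(c,uv,.029);t=M.inv().apply(w-s['eef_pos'])*1000
for a,b,d in zip(P,w,t): print(a,b.round(4),d.round(1))
"
```

```text
[169 382] [0.5057 0.0553 0.029 ] [ -3.5 -46.5  46. ]
[160 382] [0.5056 0.0532 0.029 ] [ -3.5 -48.6  46. ]
[180 382] [0.5059 0.0579 0.029 ] [ -3.5 -43.9  46. ]
[160 408] [0.5121 0.0524 0.029 ] [-10. -49.  46.]
[167 410] [0.5127 0.054  0.029 ] [-10.5 -47.4  46. ]
[592 340] [0.5008 0.1534 0.029 ] [ 6.7 51.2 46.2]
[592 366] [0.5072 0.1535 0.029 ] [ 0.4 51.7 46.2]
[542 345] [0.5014 0.1419 0.029 ] [ 5.5 39.8 46.1]
[542 370] [0.5075 0.142  0.029 ] [-0.6 40.2 46.2]
[337 158] [0.4562 0.0976 0.029 ] [48.3 -6.9 45.9]
[410 158] [0.457  0.1133 0.029 ] [48.3  8.9 46. ]
[342 180] [0.461  0.0984 0.029 ] [43.5 -5.9 45.9]
[406 180] [0.4618 0.1123 0.029 ] [43.5  8.1 46. ]
[158 375] [0.5039 0.053  0.029 ] [ -1.7 -48.9  46. ]
[592 370] [0.5082 0.1535 0.029 ] [-0.6 51.8 46.2]
[375 150] [0.4549 0.1059 0.029 ] [50.   1.3 45.9]
[218 215] [0.4672 0.0707 0.029 ] [ 35.8 -33.2  45.9]
[530 200] [0.4676 0.1392 0.029 ] [39.1 35.3 46. ]
```

apply_moves --pt "0 1.3 3 0 0 0" --pt "0 1.3 7 0 0 0" --pt "0 1.3 11 0 0 0" --pt "0 1.3 13 0 0 0"

```text
time: 10.52
eef_pos: [0.5047, 0.1032, 0.0619]
ee_rot: [0.027, 1.0, 0.001, 0.001]
ft_force: [0.1, 0.5, -0.2]
opening: 0.152
```

```bash
python3 -c "
from h import *
st()"
```

```text
t 10.53 pos [0.5047 0.1032 0.0619] yaw 3.0879 z [ 0.003  0.002 -1.   ] F [ 0.1  0.5 -0.2] T [-0.01  0.07 -0.  ] op 12.9 q [ 0.12  0.42  1.85  0.    0.87 -1.4 ]
```

apply_moves --pt "0 0 3 0 0 0" --pt "0 0 6 0 0 0" --pt "0 0 9 0 0 0" --pt "0 0 11 0 0 0" --pt "0 0 11.5 0 0 0"

```text
time: 11.15
eef_pos: [0.5049, 0.1032, 0.0523]
ee_rot: [0.027, 1.0, 0.001, 0.002]
ft_force: [-6.1, -0.4, 22.5]
opening: 0.148
```

```bash
python3 -c "
from h import *
st()
c=wcam();im=c[0]['color'][:,:,::-1].copy()
cv2.imwrite('pics/w7.png',cv2.resize(im[100:300,200:440],None,fx=3,fy=3,interpolation=cv2.INTER_CUBIC))"
```

```text
t 11.15 pos [0.5049 0.1032 0.0523] yaw 3.088 z [ 0.004  0.002 -1.   ] F [-6.1 -0.4 22.5] T [-0.21  1.04 -0.02] op 12.7 q [ 0.12  0.43  1.86  0.    0.85 -1.4 ]
```

View pics/w7.png

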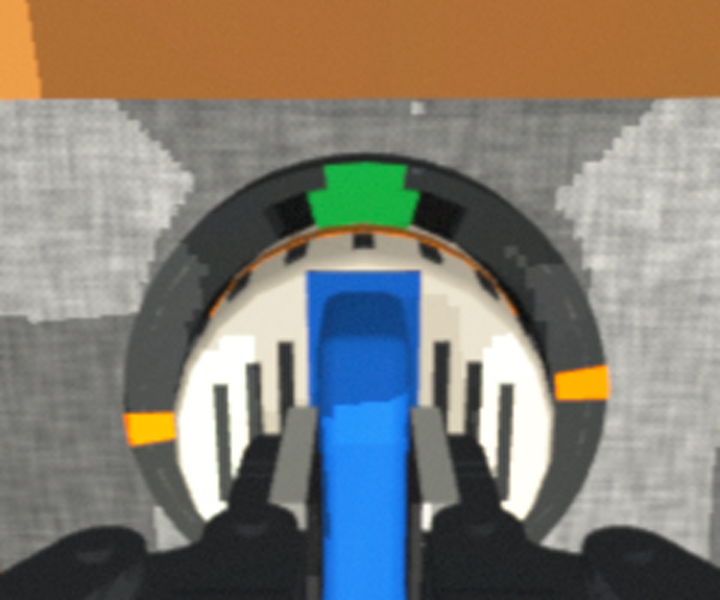

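apply_moves --pt "0 0 1 0 0 0.12" --pt "0 0 1 0 0 0.24" --pt "0 0 1 0 0 0.36" --pt "0 0 1 0 0 0.48"

```text
time: 11.7
eef_pos: [0.5064, 0.1032, 0.0526]
ee_rot: [0.265, 0.964, 0.002, 0.003]
ft_force: [-0.1, -0.7, 9.3]
opening: 0.151
```

```bash
python3 -c "
from h import *
st()"
```

```text
t 11.7 pos [0.5064 0.1032 0.0526] yaw 2.6046 z [ 0.007  0.002 -1.   ] F [-0.1 -0.7  9.3] T [-0.1   0.19  0.19] op 12.9 q [ 0.12  0.43  1.86  0.    0.85 -0.92]
```

apply_moves --pt "0 0 1 0 0 0.13" --pt "0 0 1 0 0 0.26" --pt "0 0 1 0 0 0.39" --pt "0 0 1 0 0 0.52" --pt "0 0 1 0 0 0.65" --pt "0 0 1 0 0 0.78" --pt "0 0 1 0 0 0.87"

```text
time: 12.58
eef_pos: [0.5077, 0.1032, 0.0527]
ee_rot: [0.648, 0.762, 0.004, 0.003]
ft_force: [-0.4, -0.4, 9.4]
opening: 0.149
```

```bash
python3 -c "
from h import *
st()
c=wcam();im=c[0]['color'][:,:,::-1].copy()
cv2.imwrite('pics/w8.png',im)"
```

```text
t 12.57 pos [0.5077 0.1032 0.0527] yaw 1.7321 z [ 0.01   0.002 -1.   ] F [-0.4 -0.4  9.4] T [-0.15  0.37  0.25] op 12.8 q [ 0.12  0.43  1.86  0.    0.84 -0.04]
```

View pics/w8.png

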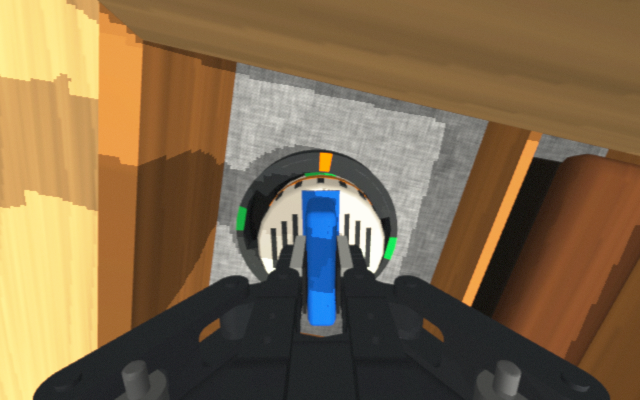

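apply_moves --pt "0 -1 1 0 0 0.06" --pt "0 -1 1 0 0 0.11" --pt "0 -1 1 0 0 0.15" --pt "0 -1 1 0 0 0.17"

```text
time: 13.12
eef_pos: [0.5057, 0.1033, 0.0525]
ee_rot: [0.711, 0.703, 0.004, 0.002]
ft_force: [-5.0, 1.7, 11.6]
opening: 0.149
```

```bash
python3 -c "
from h import *
st()"
```

```text
t 13.12 pos [0.5057 0.1033 0.0525] yaw 1.5602 z [ 0.009  0.002 -1.   ] F [-5.   1.7 11.6] T [0.26 1.04 0.62] op 12.7 q [0.12 0.43 1.86 0.   0.84 0.13]
```

apply_moves --pt "0 0 -1 0 0 -0.02" --pt "0 0 -3 0 0 -0.03" --pt "0 0 -4 0 0 -0.03" --pt "0 0 -5.5 0 0 -0.03" --pt "0 0 -6.5 0 0 -0.03"

```text
time: 13.75
eef_pos: [0.5055, 0.1036, 0.0574]
ee_rot: [0.7, 0.714, 0.004, 0.002]
ft_force: [5.7, 3.9, -24.2]
opening: 0.151
```

```bash
python3 -c "
from h import *
st()
c=wcam();im=c[0]['color'][:,:,::-1].copy()
cv2.imwrite('pics/w9.png',cv2.resize(im[100:300,200:440],None,fx=3,fy=3,interpolation=cv2.INTER_CUBIC))"
```

```text
t 13.75 pos [0.5055 0.1036 0.0574] yaw 1.5899 z [ 0.008  0.003 -1.   ] F [  5.7   3.9 -24.2] T [ 0.41 -0.8  -0.01] op 12.9 q [0.12 0.42 1.85 0.   0.86 0.1 ]
```

View pics/w9.png

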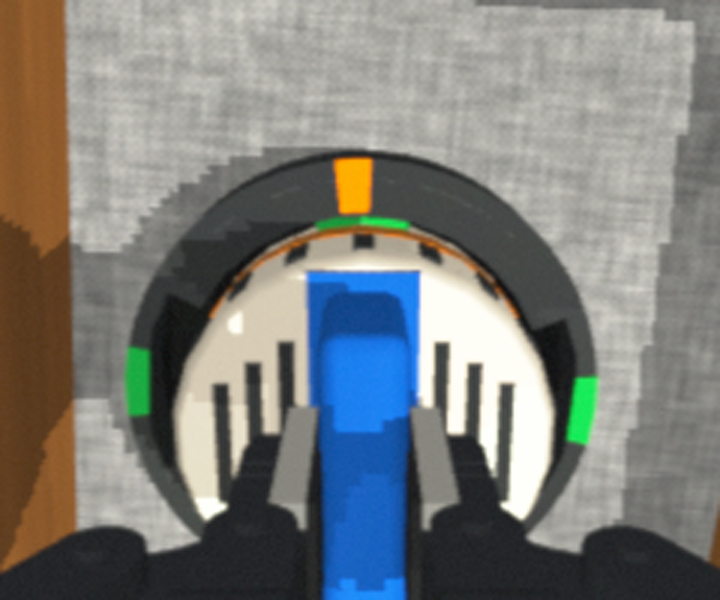

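apply_moves --pt "0 0 0.5 0 0 0" --pt "0 0 0.5 0 0 -0.06" --pt "0 0 0.5 0 0 -0.12"

```text
time: 14.18
eef_pos: [0.5052, 0.1035, 0.0573]
ee_rot: [0.656, 0.755, 0.003, 0.002]
ft_force: [0.6, -0.5, -0.3]
opening: 0.151
```

```bash
python3 -c "
from h import *
st()"
```

```text
t 14.18 pos [0.5052 0.1035 0.0573] yaw 1.7099 z [ 0.007  0.003 -1.   ] F [ 0.6 -0.5 -0.3] T [-0.13  0.3  -1.21] op 12.9 q [ 0.12  0.42  1.85  0.    0.86 -0.02]
```

apply_moves --pt "0 0 0 0 0 0.08" --pt "0 0 0 0 0 0.11" --pt "0 0 0 0 0 0.11"

```text
time: 14.55
eef_pos: [0.5049, 0.1031, 0.0573]
ee_rot: [0.696, 0.718, 0.003, 0.002]
ft_force: [0.7, -1.0, -3.7]
opening: 0.151
```

apply_moves --pt "0 0 0 0 0 0" --pt "0 0 0 0 0 0" --pt "0 0 -15 0 0 0" --pt "0 0 -50 0 0 0" --pt "0 0 -100 0 0 0" --pt "0 0 -150 0 0 0" --pt "-5 0 -200 0 0 0" --pt "-10 0 -250 0 0 0" --pt "-10 0 -270 0 0 0" --jaw 40

```text
time: 15.68
eef_pos: [0.5047, 0.0925, 0.3325]
ee_rot: [0.696, 0.718, 0.006, 0.004]
ft_force: [0.2, -0.1, -0.4]
opening: 0.468
```

```bash
python3 -c "
from h import *
st()
for n in ('wrist','top','scene'):
  f=grab_frame(n);cv2.imwrite('pics/r_%s.png'%n,f['color'][:,:,::-1])
f=cv2.imread('pics/r_scene.png');cv2.imwrite('pics/r_scene.png',cv2.resize(f[120:280,240:440],None,fx=3.5,fy=3.5,interpolation=cv2.INTER_CUBIC))
"
```

```text
t 15.68 pos [0.5047 0.0925 0.3325] yaw 1.6009 z [ 0.014  0.003 -1.   ] F [ 0.2 -0.1 -0.4] T [-0.01 -0.04 -0.03] op 40.0 q [0.1  0.15 1.47 0.   1.51 0.07]
```

View pics/r_wrist.png

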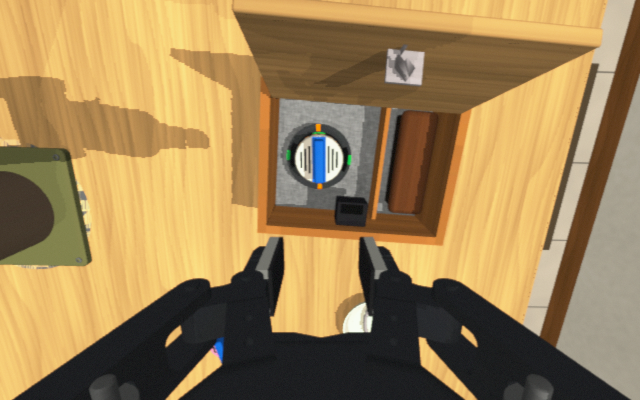

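View pics/r_scene.png

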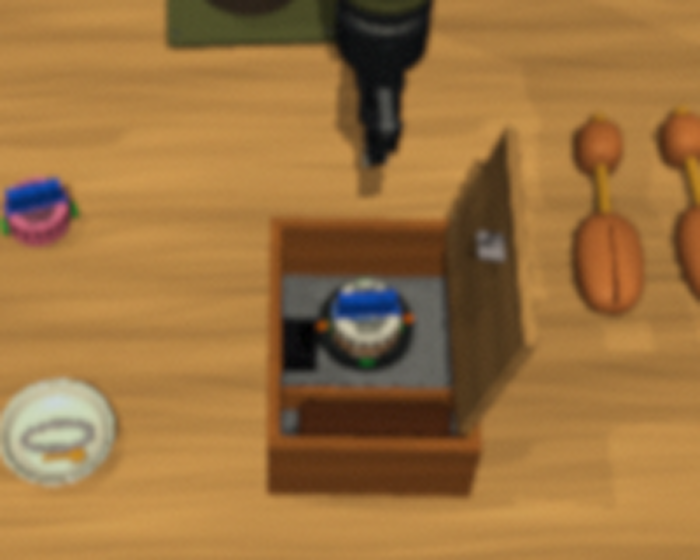

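```bash
cat >> h.py <<'E'
def L(y,z,x=0.): return [.556+.9987*x+.0505*y,.0985-.0505*x+.9987*y,z]
def tt(pts,yaw=1.52):
    s=read_state();M=R.from_quat(s["ee_rot"])
    for p in pts:print((M.inv().apply(np.array(p)-s["eef_pos"])*1000).round(1).tolist())
    go(pts[-1],yaw)
E
python3 -c "
from h import *
tt([L(.175,.335),L(.175,.225)])"
```

```text
[178.7, 66.4, -4.6]
[178.5, 65.3, 105.4]
total [178.5  65.3 105.4] [ 0.011 -0.003  0.081] min rows 3.7
```

apply_moves --pt "45 16 -3 0 0 0.02" --pt "90 33 -5 0 0 0.04" --pt "135 50 -5 0 0 0.06" --pt "178.5 66 -5 0.01 0 0.08" --pt "178.5 66 5 0.01 0 0.08" --pt "178.5 66 50 0.01 0 0.08" --pt "178.5 65.5 105 0.01 0 0.08" --pt "178.5 65.5 105 0.01 0 0.08" --jaw 0 --newtons 30

```text
time: 16.82
eef_pos: [0.56, 0.2707, 0.2193]
ee_rot: [0.725, 0.689, -0.006, -0.003]
ft_force: [0.5, 0.2, -0.1]
opening: 0.002
```

```bash
python3 -c "
from h import *
st()
c=wcam();cv2.imwrite('pics/w10.png',c[0]['color'][:,:,::-1])
tt([L(.145,.225),L(.125,.225),L(.099,.227),L(.077,.233)])
f=grab_frame('scene')
cv2.imwrite('pics/s10.png',cv2.resize(f['color'][80:280,240:440,::-1],None,fx=3,fy=3,interpolation=cv2.INTER_CUBIC))"
```

```text
t 16.82 pos [0.56   0.2707 0.2193] yaw 1.5208 z [-0.013 -0.003 -1.   ] F [ 0.5  0.2 -0.1] T [ 0.05  0.02 -0.01] op 0.2 q [0.38 0.39 1.41 0.   1.36 0.43]
[-28.4, 2.0, -2.1]
[-48.4, 1.9, -2.1]
[-74.4, 1.9, -4.1]
[-96.4, 1.9, -10.0]
total [-96.4   1.9 -10. ] [-0.006  0.001  0.001] min rows 1.7
```

View pics/w10.png

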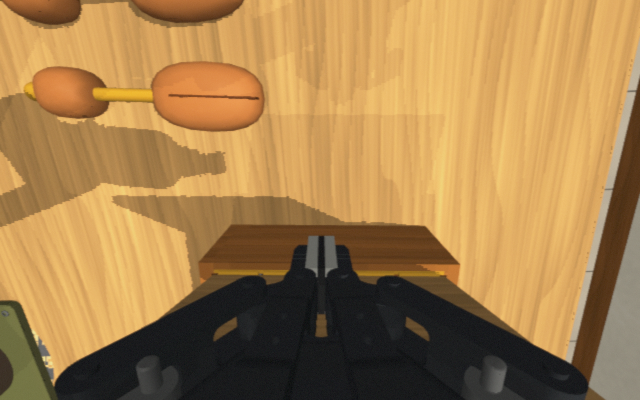

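View pics/s10.png

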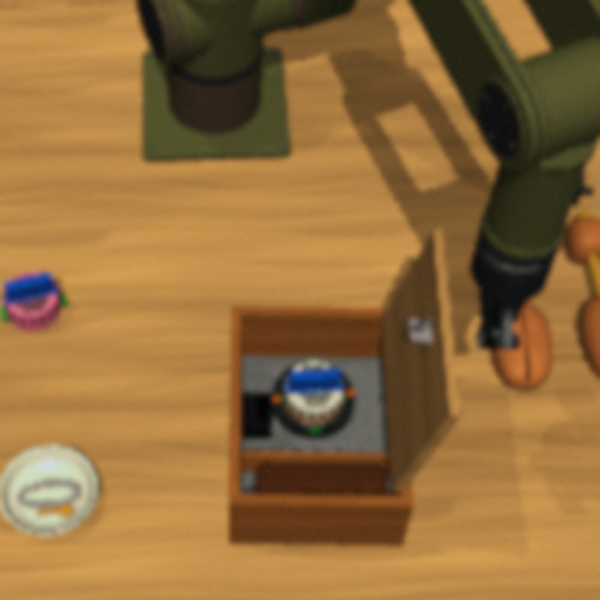

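apply_moves --pt "-15 2 -2 0 0 0" --pt "-28 2 -2 0 0 0" --pt "-38 2 -2 0 0 0" --pt "-48 2 -3 0 0 0" --pt "-58 2 -3 0 0 0" --pt "-68 2 -4 0 0 0" --pt "-78 2 -6 0 0 0" --pt "-87 2 -9 0 0 0" --pt "-96 2 -12 0 0 0"

```text
time: 18.05
eef_pos: [0.5618, 0.1763, 0.2373]
ee_rot: [0.725, 0.689, 0.0, -0.001]
ft_force: [0.3, 2.0, -1.4]
opening: 0.005
```

```bash
python3 -c "
from h import *
st()
for t,r in ((1.3,142),(1.2,150),(1.1,152),(1.0,154),(.9,155),(.8,156),(.7,157),(.6,158)): tt([L(.088+(11-r*np.cos(t))/1000,.105+r*np.sin(t)/1000)])
f=grab_frame('scene')
cv2.imwrite('pics/s11.png',cv2.resize(f['color'][80:280,240:440,::-1],None,fx=3,fy=3,interpolation=cv2.INTER_CUBIC))"
```

```text
t 18.05 pos [0.5618 0.1763 0.2373] yaw 1.5208 z [-0.001  0.002 -1.   ] F [ 0.3  2.  -1.4] T [ 0.47  0.02 -0.  ] op 0.4 q [0.23 0.32 1.47 0.   1.35 0.28]
[-17.0, -1.8, -4.6]
total [-17.   -1.8  -4.6] [-0.001 -0.002  0.001] min rows 0.3
[-33.4, -1.9, -7.6]
total [-33.4  -1.9  -7.6] [-0.001 -0.002  0.001] min rows 0.6
[-48.0, -1.9, -3.3]
total [-48.   -1.9  -3.3] [-0.001 -0.002  0.001] min rows 0.8
[-62.2, -1.9, 2.6]
total [-62.2  -1.9   2.6] [-0.001 -0.002  0.001] min rows 1.1
[-75.4, -1.9, 10.7]
total [-75.4  -1.9  10.7] [-0.001 -0.002  0.001] min rows 1.3
[-87.7, -1.9, 20.2]
total [-87.7  -1.9  20.2] [-0.001 -0.002  0.001] min rows 1.6
[-99.2, -1.8, 30.9]
total [-99.2  -1.8  30.9] [-0.001 -0.002  0.001] min rows 1.8
[-109.5, -1.8, 42.8]
total [-109.5   -1.8   42.8] [-0.001 -0.002  0.001] min rows 2.0
```

View pics/s11.png

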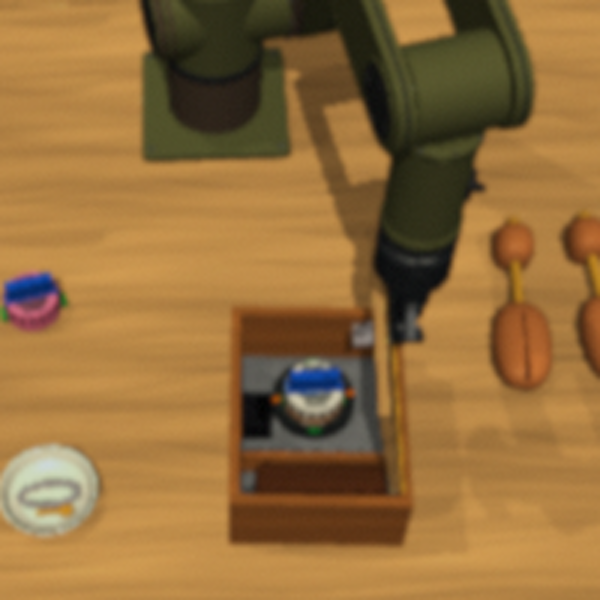

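apply_moves --pt "-9 -1 -3 0 0 0" --pt "-17 -1 -5 0 0 0" --pt "-25 -2 -7 0 0 0" --pt "-33 -2 -7 0 0 0" --pt "-41 -2 -6 0 0 0" --pt "-48 -2 -4 0 0 0" --pt "-55 -2 0 0 0 0" --pt "-62 -2 3 0 0 0" --pt "-69 -2 7 0 0 0" --pt "-75 -2 11 0 0 0"

```text
time: 19.35
eef_pos: [0.5561, 0.0999, 0.2264]
ee_rot: [0.725, 0.689, 0.0, -0.001]
ft_force: [0.2, 2.1, 0.8]
opening: -0.001
```

```bash
python3 -c "
from h import *
st()
for t,r in ((.8,156),(.7,157),(.6,158),(.5,159),(.4,160),(.3,160),(.2,160),(.1,160)): 
  print(t,end=' ');tt([L(.088+(11-r*np.cos(t))/1000,.105+r*np.sin(t)/1000)])
" | grep -v total
```

```text
t 19.35 pos [0.5561 0.0999 0.2264] yaw 1.5202 z [-0.001  0.001 -1.   ] F [0.2 2.1 0.8] T [ 0.34 -0.01 -0.02] op -0.0 q [0.1  0.3  1.53 0.   1.31 0.15]
0.8 [-11.1, -0.0, 9.5]
0.7 [-22.5, -0.0, 20.2]
0.6 [-32.8, 0.0, 32.1]
0.5 [-41.9, 0.0, 45.1]
0.4 [-49.8, 0.0, 59.0]
0.3 [-55.3, 0.0, 74.1]
0.2 [-59.2, 0.0, 89.5]
0.1 [-61.6, 0.1, 105.4]
```

apply_moves --pt "-6 0 5 0 0 0" --pt "-11 0 9.5 0 0 0" --pt "-17 0 15 0 0 0" --pt "-22.5 0 20 0 0 0" --pt "-28 0 26 0 0 0" --pt "-33 0 32 0 0 0" --pt "-37 0 38 0 0 0" --pt "-42 0 45 0 0 0" --pt "-46 0 52 0 0 0" --pt "-50 0 59 0 0 0"

```text
time: 20.6
eef_pos: [0.5536, 0.0497, 0.1669]
ee_rot: [0.725, 0.689, 0.0, -0.0]
ft_force: [0.5, 1.7, 1.4]
opening: -0.003
```

```bash
python3 -c "
from h import *
st()
for t,r in ((.3,160),(.2,160),(.1,160),(0.03,160)): 
  print(t,end=' ');tt([L(.088+(11-r*np.cos(t))/1000,.105+r*np.sin(t)/1000)])
f=grab_frame('scene')
cv2.imwrite('pics/s12.png',cv2.resize(f['color'][80:280,240:440,::-1],None,fx=3,fy=3,interpolation=cv2.INTER_CUBIC))" | grep -v total
```

```text
t 20.6 pos [0.5536 0.0497 0.1669] yaw 1.5203 z [-0.     0.001 -1.   ] F [0.5 1.7 1.4] T [ 0.42 -0.03 -0.04] op -0.2 q [0.01 0.34 1.64 0.   1.17 0.06]
0.3 [-5.0, -0.0, 14.7]
0.2 [-9.0, -0.0, 30.1]
0.1 [-11.4, -0.0, 46.0]
0.03 [-12.1, -0.0, 57.1]
```

View pics/s12.png

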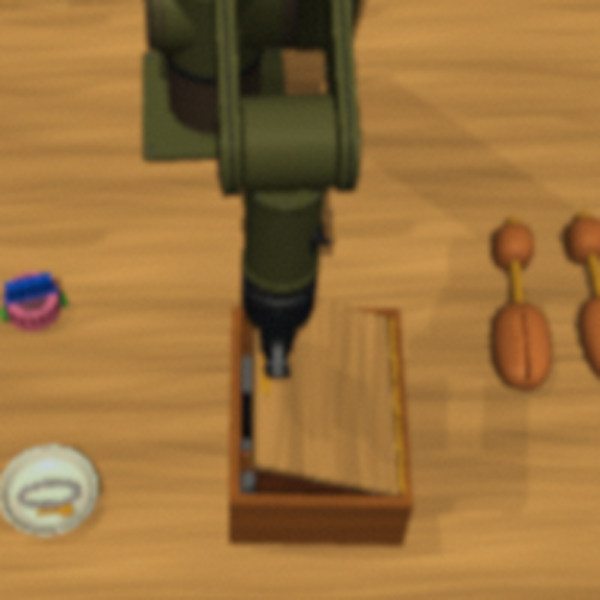

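apply_moves --pt "-3 0 8 0 0 0" --pt "-6 0 16 0 0 0" --pt "-9 0 24 0 0 0" --pt "-11 0 32 0 0 0" --pt "-13 0 40 0 0 0" --pt "-14 0 47 0 0 0" --pt "-15 0 53 0 0 0" --pt "-15 0 58 0 0 0" --pt "-15 0 62 0 0 0"

```text
time: 21.78
eef_pos: [0.5522, 0.034, 0.1038]
ee_rot: [0.725, 0.689, -0.001, -0.001]
ft_force: [0.7, 1.1, 2.5]
opening: -0.0
```

```bash
python3 -c "
from h import *
st()"
```

```text
t 21.77 pos [0.5522 0.034  0.1038] yaw 1.5204 z [-0.002 -0.    -1.   ] F [0.7 1.1 2.5] T [ 0.24 -0.07 -0.03] op -0.0 q [-0.01  0.41  1.72 -0.    1.02  0.04]
```

apply_moves --pt "0 0 2 0 0 0" --pt "0 0 4 0 0 0" --pt "0 0 5.5 0 0 0" --pt "0 0 6.5 0 0 0"

```text
time: 22.28
eef_pos: [0.5523, 0.034, 0.0987]
ee_rot: [0.725, 0.689, -0.001, -0.0]
ft_force: [-3.6, 1.7, 17.9]
opening: 0.003
```

Hard stop reached (18 N). Rise straight and watch.

apply_moves --pt "0 0 -4 0 0 0" --pt "0 0 -8 0 0 0" --pt "0 0 -12 0 0 0" --pt "0 0 -16 0 0 0"

```text
time: 22.78
eef_pos: [0.552, 0.0338, 0.1146]
ee_rot: [0.725, 0.689, -0.001, -0.0]
ft_force: [0.6, -0.2, 0.3]
opening: -0.001
```

```bash
python3 -c "
from h import *
st()"
```

```text
t 22.77 pos [0.552  0.0338 0.1146] yaw 1.5204 z [-0.002 -0.001 -1.   ] F [ 0.6 -0.2  0.3] T [ 0.04  0.01 -0.01] op -0.1 q [-0.01  0.39  1.71 -0.    1.05  0.04]
```

apply_moves --pt "0 0 -30 0 0 0" --pt "-30 0 -80 0 0 0" --pt "-80 0 -120 0 0 0" --pt "-130 0 -150 0 0 0" --pt "-180 0 -160 0 0 0" --pt "-180 0 -160 0 0 0" --pt "-180 0 -160 0 0 0" --pt "-180 0 -160 0 0 0" --pt "-180 0 -160 0 0 0" --pt "-180 0 -160 0 0 0"

```text
time: 24.02
eef_pos: [0.5433, -0.145, 0.2745]
ee_rot: [0.724, 0.69, -0.001, -0.001]
ft_force: [-0.1, -0.7, 0.1]
opening: -0.002
```

apply_moves --pt "0 0 0 0 0 0" --pt "0 0 0 0 0 0" --pt "0 0 0 0 0 0" --pt "0 0 0 0 0 0" --pt "0 0 0 0 0 0" --pt "0 0 0 0 0 0" --pt "0 0 0 0 0 0" --pt "0 0 0 0 0 0"

```text
time: 25.02
eef_pos: [0.5433, -0.145, 0.2745]
ee_rot: [0.724, 0.69, -0.001, -0.001]
ft_force: [-0.8, 1.4, 0.3]
opening: -0.001
```

```bash
python3 -c "
from h import *
st()
f=grab_frame('scene')
cv2.imwrite('pics/s13.png',cv2.resize(f['color'][110:290,160:460,::-1],None,fx=2.6,fy=2.6,interpolation=cv2.INTER_CUBIC))
f=grab_frame('wrist');cv2.imwrite('pics/w13.png',f['color'][:,:,::-1])
f=grab_frame('top');cv2.imwrite('pics/t13.png',cv2.resize(f['color'][140:280,180:470,::-1],None,fx=2.7,fy=2.7,interpolation=cv2.INTER_CUBIC))"
```

```text
t 25.02 pos [ 0.5433 -0.145   0.2745] yaw 1.5218 z [-0.002 -0.    -1.   ] F [-0.8  1.4  0.3] T [-0.04 -0.04 -0.01] op -0.1 q [-0.34  0.26  1.46 -0.    1.42 -0.29]
```

View pics/s13.png

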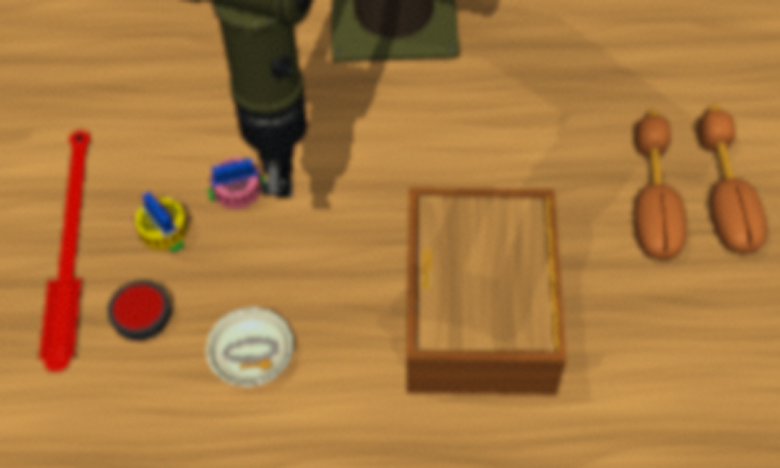

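View pics/t13.png

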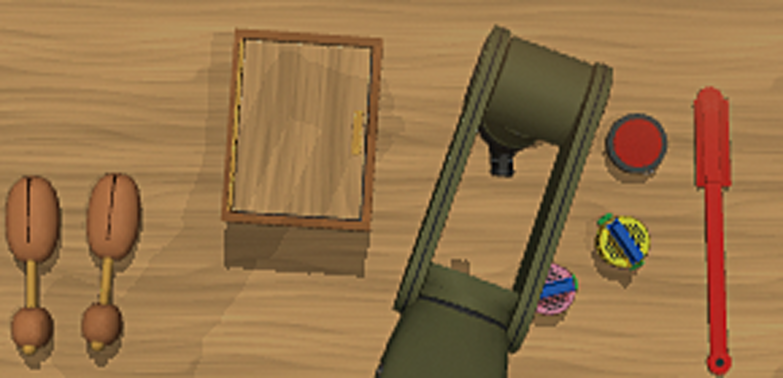

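View pics/w13.png

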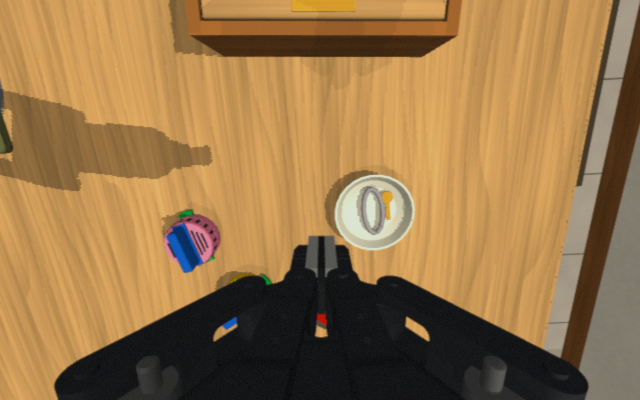

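The lid has stayed flush for more than 2 s since release. The other items are where they were and the gripper is touching nothing, so I'm handing in.

```bash
python3 -c "
from workcell import *
print(close_job())"
```

```text
the job is handed in; nothing more can be done
None
```

The cartridge is locked in its socket, the lid is shut with the latch caught, and I handed the job in at about 25 s of the 67 s allowed.

- **Opening the lid:** my first press landed partly on the box's rim and read 53 N at the wrist, under the 120 N limit. I lifted off and moved inward. The second press reached the stop at 16 N and the lid sprang open.
- **Locking the cartridge:** I stood the white cartridge in the socket, pushed it down and turned it about 87° clockwise to the stop. It then rose about 5 mm, held against a 24 N upward pull, and resisted turning back with 1.2 N m. Its bar lines up with the orange marks.
- **Socket position:** the cameras disagreed by about 3 mm on where the socket was. I went by the wrist view, and the cartridge went in cleanly.
- **Closing the lid:** I swung it shut and pressed it once to the stop at 18 N. It did not follow the fingers up, and over 2 s after release all three camera views show it flush.
- **Other items:** the dish, tin, shoehorn, shoe trees and look-alike cartridges look unmoved in the final pictures; I did not measure them. The gripper was clear of everything at hand-in.

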